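# Demould the white lamp bracket

### The job

On the insect lab bench two cast magnifier-lamp brackets sit in open moulds. Lift the white one out of its mould and set it down, without dropping it, flat on its base inside the green tray, then let go. Leave the blue one, which is still curing, in its mould.

Things in the scene. Friction and masses are not known exactly. Their poses are not given: they have to be found in the camera images.
- white_bracket: White cast resin bracket, 70-140 g. Base plate 80 (x) x 50 (y) x 10 mm; on its middle an upright web 44 mm long (x), 12 thick (y), ending in a round eye (radius 22, brass bush) centred 45 mm above the underside; height 67. Grip web or eye across the 12 mm (along y). Origin: centre of underside, z up. Starts loose in its mould, underside 20 mm above the table; comes out straight up.
- blue_bracket: The blue bracket, the same shape, size and frame as the white one, in the pocket of a second, identical mould. Leave it there.
- mould_a: The white bracket's mould: fixed dark steel block 140 (x) x 100 (y) x 30 mm with flush brass bushes at the corners and an open pocket 84 x 54 mm, 10 mm deep, in its top (2 mm clearance round the bracket, whose base lies flush). Origin: centre of its underside, on the table; x along the pocket's long side. Place and turn vary.
- tray: Empty green plastic tray, open on top, 240 (x) x 180 (y) x 35 mm high, walls and floor 5 mm thick, fixed to the table. Origin: centre of its underside, on the table. Place and turn vary; the tray and the two moulds may stand in any order from left to right.
Not all that is in view belongs to the job. What is shaped like the white_bracket but orange is not meant.

How it is judged:
On the way, in this order (a step that is already met when the one before it is completed fails the run):
1. the white bracket is lifted clear of its mould (underside more than 50 mm above the table) (height (world z) of white_bracket above 0.05 m), for 0.1 s.
2. the white bracket is lowered into the tray while still held: its underside less than 20 mm above the tray floor (x of white_bracket in the frame of tray between -0.1 and 0.1 m and y of white_bracket in the frame of tray between -0.075 and 0.075 m and z of white_bracket in the frame of tray below 0.025 m and contact force between the fingers and white_bracket above 1 N), for 0.05 s.
At the end, for the whole second after the job is handed in: The white bracket stands flat on its base on the tray floor (origin within 100 mm by 75 mm of the tray's centre along its x and y, underside within 5 mm of the floor, tilt under 0.15 rad), released and at rest, and the blue bracket is still in its mould, within 10 mm of where it was (x of white_bracket in the frame of tray between -0.1 and 0.1 m and y of white_bracket in the frame of tray between -0.075 and 0.075 m and z of white_bracket in the frame of tray below 0.01 m and angle between white_bracket's own z axis and vertical below 0.15 rad and linear speed of white_bracket below 0.02 m/s and distance of blue_bracket from where it was at the start of the episode below 0.01 m); the robot touches nothing.
It fails at once if the blue bracket is moved more than 10 mm (distance of blue_bracket from where it was at the start of the episode above 0.01 m).
It also fails if it takes over 37 s, if anything falls off the work surface, if the arm or the gripper's body presses on something with over 40 N, if the wrist force passes 120 N, or if a joint passes its speed limit or range.

### The arm

A 7-joint arm with a two-finger parallel gripper is mounted at the origin on the work surface. World frame = base frame: x ahead of the robot, y to its left, z up, the work surface at z = 0. Lengths are in m, angles in rad, forces in N, time in s.
With the tool pointing down it reaches from about 0.4 to 0.85 m from the base axis. Payload 10.4 kg.
Tool frame: the origin (TCP) lies between the finger pads; the fingertips stand tip_extent ahead of it and the grasp point (between the pads) lies 2 mm behind it (tip_extent is the distance from the TCP to the fingertips, in m); z points along the fingers, y is the direction in which the jaws open and shut (so a half turn about z gives the same grasp; the last joint's range is limited). The gripper opens to 87 mm and grips with 3 to 60 N. Pads are 19 mm wide; open, the fingers measure 117 mm over their backs; the gripper's body (75 mm by 190 mm) begins 51 mm behind the grasp point.
Start: joints at [-1.31, 0.332, -0.065, 1.46, 0.022, 1.35, -0.088], TCP at [0.175, 0.6, 0.24] pointing down, gripper open.
Joint ranges: [-2.6, 2.6], [-0.5, 2.12], [-1.47, 1.34], [0.16, 2.42], [-1.27, 4.41], [0.06, 2.06], [-2.6, 2.6]. Speed limits (rad/s): [2.22, 2.22, 2.79, 2.79, 3.14, 3.14, 3.14].

### API

Orientations are given as a unit quaternion [x, y, z, w].
In Python, from bench import read_state, camera, camera_params, close_job, tip_extent gives the robot as it stands. The module is installed in compiled form; this text tells all that it offers.
- The arm moves only by the tool send_rows, never from a script. Its argument "steps" is a list of rows, each a list of 7 numbers: the turn, a rotation vector about the tool's x, y, z in degrees, then the shift along the tool's x, y, z in m, then the gripper's target within -1 to 1 (shut at 1, half-way at 0, fully open at -1). In form: [[ax, ay, az, x, y, z, jaw], ...]. A call has exactly 10 rows; each row shifts and turns the pose as measured when the row begins, along the tool's axes as they then stand; what a row does not reach is not made up. A row lasts 1/10 s, in which the tool goes at most 50 mm and 8.59 degrees, less where a joint would pass 70% of its speed; a pose out of reach is approached as far as the arm can. A call with a gripper value outside its range is refused whole. The fingers move at their own pace and stop on an object; "force" is the grip in N (left out, the last holds). Time passes only in rows, so rows that do not move let the fingers close, or fill a call up. It gives the time, the measured TCP pose, the force and the opening at its end, in the units of the state.
- read_state(): the state, without advancing time (a new reading comes with each control period).
- camera(name): name is "scene" or "top" or "wrist"; returns (picture, depth): 480x640x3 uint8, blue, green, red; 480x640 float32, m along the optical axis (not along the pixel's ray), 0 where there is no reading.
- camera_params(name): a dict with "camera_matrix" (3x3 intrinsics, pixels), "world_from_camera" (4x4, takes a point from camera to world coordinates). Camera axes: x right, y down, z forward; pixel columns grow to the right and rows downward; lengths in m; the calibration is good to about 2 mm. A picture is of the moment at which its call begins: read the wrist's pose just before it. camera_params takes no time and is no camera call; for the wrist camera it gives the pose at the moment of the call.
- close_job(): hands the job in, once; it reports no verdict.
The state is a dict: "time": time; "joint_positions": joint angles; "joint_vel": joint speeds; "joint_torque": joint torques, N m; "ee_pos": TCP position; "eef_rot": TCP orientation; "ft_force": force on the tool from outside, world axes, zero at the start; "torque": the same for the moment, N m; "width": finger opening in m.
Only numpy, scipy, OpenCV 4.12 (cv2) and the standard library are available. Lean on these libraries where they do the work, as an engineer would, in place of code of your own. Each camera call takes 0.05 s, during which the arm holds its last target.

## Working session

There is one attempt and no reset: what is moved stays moved. The work goes in short steps, Python scripts to look and compute and a tool call to move; the robot and the scene stay as the last step left them, time stands still between calls to the robot, and variables do not carry over. Pictures are saved under pics/ and viewed, and the job is handed in when it is done.

Besides the shell and the picture viewer there is one more tool, called as a command line: name --pt "numbers of a row" for each row, then --argument value for the rest. send_rows: Moves the arm, as the interface text tells. Its arguments: {"type":"object","properties":{"steps":{"type":"array"},"force":{"type":"number"}},"required":["steps"]}

```bash
mkdir -p pics
python3 - <<'E'
from bench import *
import cv2,numpy as np
s=read_state();print(s['time'],s['ee_pos'],s['eef_rot'],s['width'],tip_extent)
for n in ['top','scene']:
    p,d=camera(n);c=camera_params(n)
    cv2.imwrite(f'pics/{n}0.png',p);np.savez(f'{n}0.npz',p=p,d=d,K=c['camera_matrix'],T=c['world_from_camera'])
    print(n,c['camera_matrix'],c['world_from_camera'])
E
```

```text
0.0 [0.17490099 0.59967241 0.23876981] [ 1.41410555e-01  9.89950803e-01 -6.75114098e-04 -8.12394134e-05] 0.08705262802129615 0.017
top [[436.53274115   0.         324.92935098]
 [  0.         436.53274115 241.56192817]
 [  0.           0.           1.        ]] [[ 0.01232419 -0.98707783  0.1597669   0.43607325]
 [-0.99915394 -0.01842617 -0.03676791  0.09673885]
 [ 0.03923668 -0.1591786  -0.9864698   0.92097856]
 [ 0.          0.          0.          1.        ]]
scene [[616.5182937    0.         326.08090412]
 [  0.         616.5182937  241.27066626]
 [  0.           0.           1.        ]] [[-0.59240005  0.5771095  -0.56214482  1.31069221]
 [ 0.80546627  0.40960864 -0.42830462  0.64454539]
 [-0.01691929 -0.70651638 -0.70749442  0.96415392]
 [ 0.          0.          0.          1.        ]]
```

View pics/top0.png

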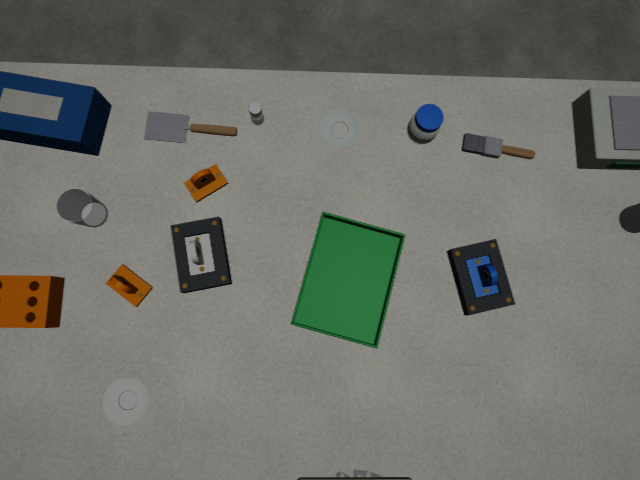

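View pics/scene0.png

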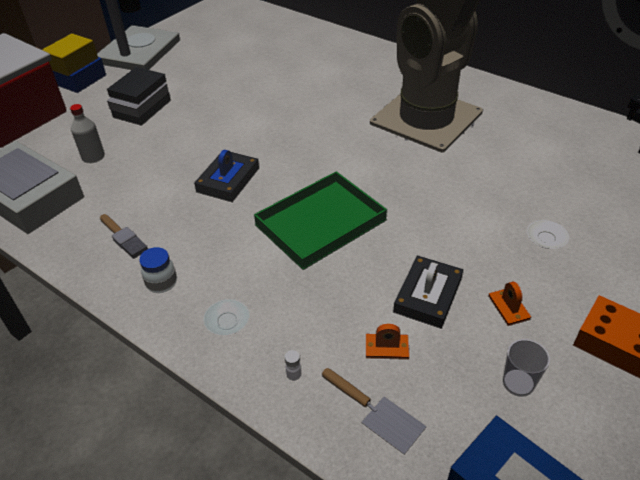

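The top view shows the white bracket in its mould at about (200,255), the tray at (348,280) and the blue bracket at (483,277). The orange pieces at (205,182) and (128,285) are decoys. Next I measure the poses.

```bash
cat > h.py <<'E'
import numpy as np,cv2
def pts(d,K,T):
    v,u=np.mgrid[0:480,0:640]
    P=np.stack([(u-K[0,2])/K[0,0]*d,(v-K[1,2])/K[1,1]*d,d,np.ones_like(d)],-1)
    return (P@T.T)[...,:3]
def plane(uv,z,K,T):
    r=np.array([(uv[0]-K[0,2])/K[0,0],(uv[1]-K[1,2])/K[1,1],1.])@T[:3,:3].T
    return T[:3,3]+r*(z-T[2,3])/r[2]
E
python3 - <<'E'
from h import *
rois={'top':dict(mA=(160,205,245,305),mB=(440,230,525,325),tray=(280,200,415,355)),
'scene':dict(mA=(385,250,470,330),mB=(190,145,265,205),tray=(250,170,392,268))}
for n in ['top','scene']:
    f=np.load(n+'0.npz');p,d,K,T=f['p'],f['d'],f['K'],f['T'];P=pts(d,K,T)
    b,g,r=[p[...,i].astype(int) for i in range(3)]
    dark=(p.max(2)<75); green=(g>1.6*r)&(g>1.6*b)
    print(n,'table z',np.median(P[300:330,560:600,2]) )
    hsv=cv2.cvtColor(p,cv2.COLOR_BGR2HSV)
    for k,(u0,v0,u1,v1) in rois[n].items():
        m=np.zeros((480,640),bool);m[v0:v1,u0:u1]=1
        mm=m&(green if k=='tray' else dark)
        z=P[...,2]
        ztop=.035 if k=='tray' else .03
        sel=mm&(abs(z-ztop)<.005)
        q=P[sel]; R=cv2.minAreaRect(q[:,:2].astype(np.float32))
        print(k,sel.sum(),'z',np.median(q[:,2]),'rect',np.round(R[0],4),np.round(R[1],4),R[2])
        if k!='tray':
            br=(m&(hsv[...,0]>8)&(hsv[...,0]<28)&(hsv[...,1]>90)&(p.max(2)>70)).astype(np.uint8)
            _,_,st,ce=cv2.connectedComponentsWithStats(br)
            for s_,c in zip(st[1:],ce[1:]): print('  brass',s_[4],np.round(c,1),np.round(plane(c,.03,K,T),4))
        if k=='mA':
            w=m&(p.min(2)>90)
            for a,c in ((.02,.04),(.05,.1)):
                q=P[w&(z>a)&(z<c)]
                if len(q)>5: print('  white',a,len(q),q.mean(0),q.min(0),q.max(0),cv2.minAreaRect(q[:,:2].astype(np.float32)))
    
f=np.load('top0.npz');cv2.imwrite('pics/crop0.png',cv2.resize(f['p'][205:305,150:250],(600,600),interpolation=2))
E
```

```text
top table z 0.00032957050823978484
mA 2234 z 0.02967231207836163 rect [0.5511 0.3192] [0.1403 0.0995] 12.052854537963867
  brass 16 [214.  222.5] [0.6159 0.293  0.03  ]
  brass 16 [176.  229.5] [0.5997 0.3694 0.03  ]
  brass 12 [196.8 238.7] [0.5815 0.3262 0.03  ]
  brass 16 [201.5 268.5] [0.5204 0.3131 0.03  ]
  brass 20 [223.  277.9] [0.5021 0.269  0.03  ]
  brass 20 [184.2 285.2] [0.4861 0.3455 0.03  ]
  white 0.02 667 [0.54879474 0.31767475 0.02959141] [0.47853928 0.28581334 0.02046432] [0.63011555 0.38220798 0.03456852] ((0.5543273687362671, 0.32084742188453674), (0.13304194808006287, 0.10091957449913025), 12.372928619384766)
  white 0.05 140 [0.54951162 0.32006834 0.08286964] [0.52881195 0.31161108 0.07140509] [0.57173855 0.32998459 0.08899582] ((0.5505117177963257, 0.32032883167266846), (0.041668713092803955, 0.012551244348287582), 12.534780502319336)
mB 2160 z 0.03007877274260423 rect [ 0.5138 -0.2631] [0.1394 0.1028] 13.624344825744629
  brass 16 [492.5 245. ] [ 0.5796 -0.2884  0.03  ]
  brass 20 [457.1 253. ] [ 0.5615 -0.2126  0.03  ]
  brass 10 [478.  261.2] [ 0.5449 -0.25
[... 840 characters left out ...]
8989258, 0.09968000650405884), 13.112065315246582)
  white 0.05 99 [0.55864689 0.32320464 0.08364209] [0.53757795 0.31355804 0.06254246] [0.69389856 0.3302343  0.09134499] ((0.615334153175354, 0.3284885585308075), (0.15652883052825928, 0.013895314186811447), 5.88115119934082)
mB 990 z 0.030601019659128037 rect [ 0.5123 -0.2601] [0.1496 0.1052] 13.777524948120117
  brass 9 [251.7 159.9] [ 0.4458 -0.2399  0.03  ]
  brass 1 [233. 163.] [ 0.4817 -0.2694  0.03  ]
  brass 5 [220.2 177.6] [ 0.5416 -0.2561  0.03  ]
  brass 10 [200.1 180.2] [ 0.5766 -0.2888  0.03  ]
  brass 12 [228.8 188.1] [ 0.5585 -0.2125  0.03  ]
tray 639 z 0.03520065014759022 rect [0.5055 0.0172] [0.1852 0.2427] 74.81532287597656
```

View pics/crop0.png

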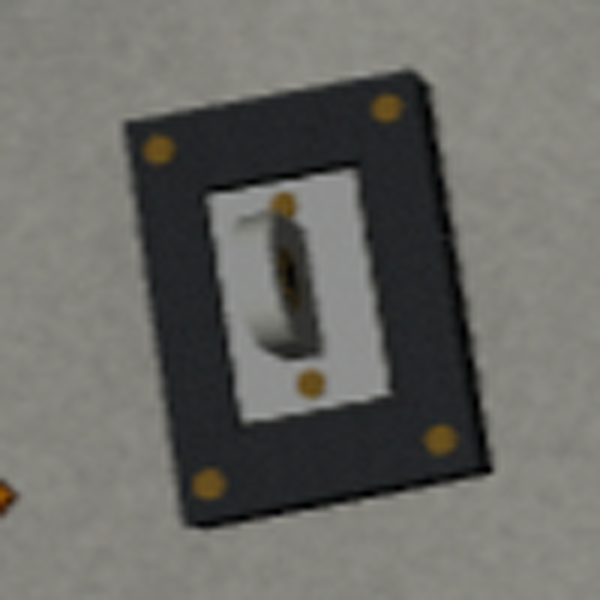

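send_rows --pt "0 0 0 -0.044 -0.016 0 -1" --pt "0 0 0 -0.044 -0.016 0 -1" --pt "0 0 0 -0.044 -0.016 0 -1" --pt "0 0 0 -0.044 -0.016 0 -1" --pt "0 0 0 -0.044 -0.016 0 -1" --pt "0 0 0 -0.044 -0.016 0 -1" --pt "0 0 0 -0.044 -0.016 0 -1" --pt "0 0 0 -0.044 -0.016 0 -1" --pt "0 0 0 -0.044 -0.016 0 -1" --pt "0 0 0 0 0 0 -1"

```text
time: 1.1
ee_pos: [0.5246, 0.3403, 0.2335]
eef_rot: [0.138, 0.99, -0.004, -0.002]
ft_force: [-0.8, -0.3, 0.2]
width: 0.0874
```

send_rows --pt "0 0 -7 0 0 0 -1" --pt "0 0 -7 0 0 0 -1" --pt "0 0 -7 0 0 0 -1" --pt "0 0 -7 0 0 0 -1" --pt "0 0 0 0 0 0 -1" --pt "0 0 0 0 0 0 -1" --pt "0 0 0 0 0 0 -1" --pt "0 0 0 0 0 0 -1" --pt "0 0 0 0 0 0 -1" --pt "0 0 0 0 0 0 -1"

```text
time: 2.1
ee_pos: [0.5252, 0.3373, 0.23]
eef_rot: [-0.107, 0.994, -0.005, -0.005]
ft_force: [0.1, 0.4, -1.2]
width: 0.0871
```

```bash
cat > st.py <<'E'
import sys,numpy as np
from scipy.spatial.transform import Rotation as Ro
from bench import *
def go(x,y,z,yaw):
    s=read_state();R=Ro.from_quat(s['eef_rot']).as_matrix()
    a=np.deg2rad(yaw);Y=np.array([-np.sin(a),np.cos(a),0]);Z=np.array([0,0,-1.]);X=np.cross(Y,Z)
    G=np.stack([X,Y,Z],1)
    print('t',s['time'],'pos',np.round(s['ee_pos'],4),'w',s['width'],'F',np.round(s['ft_force'],1))
    print('shift now-tool',np.round(R.T@(np.array([x,y,z])-s['ee_pos']),4),'goal-tool',np.round(G.T@(np.array([x,y,z])-s['ee_pos']),4),'rot',np.round(Ro.from_matrix(R.T@G).as_rotvec(True),2))
if len(sys.argv)>4: go(*map(float,sys.argv[1:]))
E
python3 st.py .5505 .3196 .2388 12
python3 - <<'E'
from bench import *
import cv2,numpy as np
c=camera_params('wrist');p,d=camera('wrist')
cv2.imwrite('pics/w1.png',p);np.savez('w1.npz',p=p,d=d,K=c['camera_matrix'],T=c['world_from_camera'])
E
```

```text
t 2.1 pos [0.5252 0.3373 0.23  ] w 0.08714869936651914 F [ 0.1  0.4 -1.2]
shift now-tool [-0.0209 -0.0227 -0.0088] goal-tool [-0.0211 -0.0225 -0.0088] rot [-0.56 -0.68  0.24]
```

View pics/w1.png

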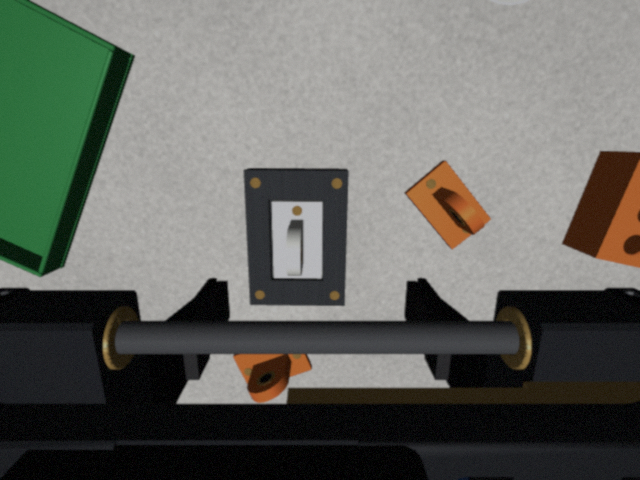

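The wrist view shows the white bracket's web upright at (295,248), with mould bushes at (256,183), (337,184), (260,295) and (334,296). The orange decoys are clear of it. I cross-check the centre from the bushes.

Run:
```python
from h import *
f=np.load('w1.npz');K,T,p,d=f['K'],f['T'],f['p'],f['d']
hsv=cv2.cvtColor(p,cv2.COLOR_BGR2HSV);m=np.zeros((480,640),bool);m[165:310,240:352]=1
br=(m&(hsv[...,0]>8)&(hsv[...,0]<28)&(hsv[...,1]>90)&(p.max(2)>60)).astype(np.uint8)
_,_,st,ce=cv2.connectedComponentsWithStats(br)
for s,c in zip(st[1:],ce[1:]):
    if s[4]>25: print(s[4],np.round(c,1),plane(c,.03,K,T).round(4))
P=pts(d,K,T);q=P[m&(P[...,2]>.07)&(P[...,2]<.1)];print(len(q),q.mean(0),cv2.minAreaRect(q[:,:2].astype(np.float32)))
```

```text
93 [255.  182.3] [0.5007 0.2702 0.03  ]
93 [336.5 183. ] [0.4848 0.3463 0.03  ]
54 [296.6 210.4] [0.5188 0.3144 0.03  ]
74 [259.4 294.2] [0.6136 0.294  0.03  ]
73 [334.1 295.1] [0.5978 0.37   0.03  ]
664 [0.54574431 0.32012011 0.08096563] ((0.548408031463623, 0.32060933113098145), (0.04063144698739052, 0.012463925406336784), 11.815722465515137)
```

send_rows --pt "-0.6 -0.7 0.2 -0.007 -0.0075 0 -1" --pt "0 0 0 -0.007 -0.0075 0 -1" --pt "0 0 0 -0.006 -0.007 0 -1" --pt "0 0 0 0 0 0.02 -1" --pt "0 0 0 0 0 0.02 -1" --pt "0 0 0 0 0 0.02 -1" --pt "0 0 0 0 0 0.02 -1" --pt "0 0 0 0 0 0.01 -1" --pt "0 0 0 0 0 0 -1" --pt "0 0 0 0 0 0 -1"

```text
time: 3.15
ee_pos: [0.5581, 0.313, 0.1387]
eef_rot: [-0.101, 0.995, 0.001, 0.003]
ft_force: [0.2, 0.6, 1.0]
width: 0.087
```

```bash
python3 st.py .55 .32 .06 12
```

```text
t 3.15 pos [0.5581 0.313  0.1387] w 0.08699640528859888 F [0.2 0.6 1. ]
shift now-tool [0.007  0.0084 0.0786] goal-tool [0.0065 0.0085 0.0787] rot [ 0.03  0.34 -0.42]
```

send_rows --pt "0 0.3 -0.4 0.0025 0.003 0 -1" --pt "0 0 0 0.0025 0.003 0 -1" --pt "0 0 0 0 0 0 -1" --pt "0 0 0 0 0 0 -1" --pt "0 0 0 0 0 0.01 -1" --pt "0 0 0 0 0 0.01 -1" --pt "0 0 0 0 0 0.01 -1" --pt "0 0 0 0 0 0 -1" --pt "0 0 0 0 0 0 -1" --pt "0 0 0 0 0 0 -1"

```text
time: 4.15
ee_pos: [0.5524, 0.319, 0.1083]
eef_rot: [-0.105, 0.994, 0.001, 0.001]
ft_force: [-0.3, -0.9, -0.2]
width: 0.0871
```

```bash
python3 st.py .55 .32 .06 12
```

```text
t 4.15 pos [0.5524 0.319  0.1083] w 0.08708249737564185 F [-0.3 -0.9 -0.2]
shift now-tool [0.0023 0.0014 0.0483] goal-tool [0.0021 0.0015 0.0483] rot [0.1  0.17 0.04]
```

send_rows --pt "0 0 0 0.002 0.001 0.01 -1" --pt "0 0 0 0 0 0.01 -1" --pt "0 0 0 0 0 0.01 -1" --pt "0 0 0 0 0 0.01 -1" --pt "0 0 0 0 0 0.004 -1" --pt "0 0 0 0 0 0 -1" --pt "0 0 0 0 0 0 -1" --pt "0 0 0 0 0 0 -1" --pt "0 0 0 0 0 0 -1" --pt "0 0 0 0 0 0 -1"

```text
time: 5.15
ee_pos: [0.5506, 0.3199, 0.061]
eef_rot: [-0.105, 0.994, 0.001, 0.002]
ft_force: [-0.1, -0.5, -0.2]
width: 0.0871
```

```bash
python3 st.py .55 .32 .06 12
```

```text
t 5.15 pos [0.5506 0.3199 0.061 ] w 0.08708550357004362 F [-0.1 -0.5 -0.2]
shift now-tool [0.0006 0.0002 0.001 ] goal-tool [0.0006 0.0002 0.001 ] rot [0.12 0.23 0.03]
```

Aligned within 1 mm. I close the jaws.

send_rows --pt "0 0 0 0 0 0 1" --pt "0 0 0 0 0 0 1" --pt "0 0 0 0 0 0 1" --pt "0 0 0 0 0 0 1" --pt "0 0 0 0 0 0 1" --pt "0 0 0 0 0 0 1" --pt "0 0 0 0 0 0 1" --pt "0 0 0 0 0 0 1" --pt "0 0 0 0 0 0 1" --pt "0 0 0 0 0 0 1" --force 25

```text
time: 6.15
ee_pos: [0.5509, 0.3202, 0.0617]
eef_rot: [-0.105, 0.994, 0.002, 0.002]
ft_force: [-0.0, -0.3, -0.4]
width: 0.0149
```

send_rows --pt "0 0 0 0 0 0 1" --pt "0 0 0 0 0 0 1" --pt "0 0 0 0 0 0 1" --pt "0 0 0 0 0 0 1" --pt "0 0 0 0 0 0 1" --pt "0 0 0 0 0 -0.002 1" --pt "0 0 0 0 0 -0.003 1" --pt "0 0 0 0 0 -0.005 1" --pt "0 0 0 0 0 -0.005 1" --pt "0 0 0 0 0 0 1"

```text
time: 7.15
ee_pos: [0.5505, 0.3199, 0.0777]
eef_rot: [-0.105, 0.994, 0.001, 0.002]
ft_force: [0.5, -0.6, -1.3]
width: 0.012
```

```bash
python3 st.py .55 .32 .16 12;python3 - <<'E'
from bench import *
import cv2,numpy as np
c=camera_params('wrist');p,d=camera('wrist')
cv2.imwrite('pics/w2.png',p)
E
```

```text
t 7.15 pos [0.5505 0.3199 0.0777] w 0.011989890220749899 F [ 0.5 -0.6 -1.3]
shift now-tool [ 0.0002  0.0004 -0.0823] goal-tool [ 0.0005  0.0002 -0.0823] rot [0.13 0.24 0.03]
```

View pics/w2.png

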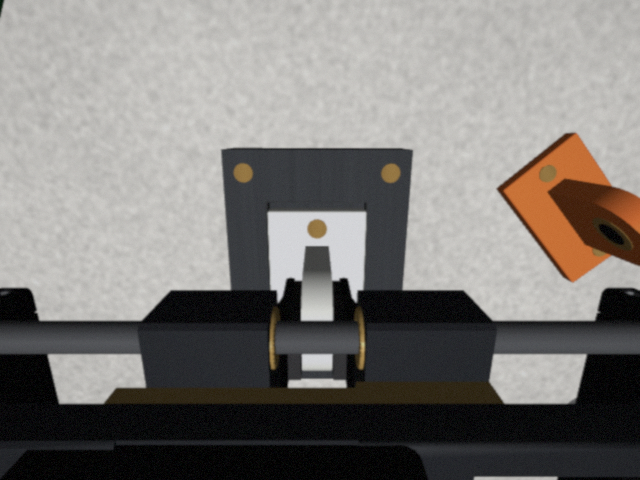

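The pads are 12.0 mm apart on the web at (316,290), the base has risen and about 1 N of weight is carried, so it is held. I lift on.

send_rows --pt "0 0 0 0 0 -0.005 1" --pt "0 0 0 0 0 -0.01 1" --pt "0 0 0 0 0 -0.015 1" --pt "0 0 0 0 0 -0.015 1" --pt "0 0 0 0 0 -0.015 1" --pt "0 0 0 0 0 -0.01 1" --pt "0 0 0 0 0 -0.005 1" --pt "0 0 0 0 0 0 1" --pt "0 0 0 0 0 0 1" --pt "0 0 0 0 0 0 1"

```text
time: 8.2
ee_pos: [0.5505, 0.3197, 0.1608]
eef_rot: [-0.105, 0.994, 0.002, 0.003]
ft_force: [-0.1, -0.3, -1.1]
width: 0.012
```

```bash
python3 st.py .5055 .015 .155 12
```

```text
t 8.2 pos [0.5505 0.3197 0.1608] w 0.011985840062656421 F [-0.1 -0.3 -1.1]
shift now-tool [ 0.1075 -0.2887  0.0043] goal-tool [ 0.1074 -0.2887  0.0058] rot [0.18 0.35 0.03]
```

send_rows --pt "0 0 0 0.004 -0.01 0 1" --pt "0 0 0 0.008 -0.022 0 1" --pt "0 0 0 0.012 -0.033 0 1" --pt "0 0 0 0.015 -0.04 0 1" --pt "0 0 0 0.015 -0.04 0 1" --pt "0 0 0 0.015 -0.04 0 1" --pt "0 0 0 0.012 -0.033 0 1" --pt "0 0 0 0.008 -0.022 0 1" --pt "0 0 0 0.004 -0.01 0 1" --pt "0 0 0 0 0 0 1"

```text
time: 9.2
ee_pos: [0.5044, 0.0397, 0.1539]
eef_rot: [-0.104, 0.995, 0.001, -0.001]
ft_force: [-0.0, 0.7, -1.7]
width: 0.012
```

```bash
python3 st.py .5055 .015 .155 12
```

```text
t 9.2 pos [0.5044 0.0397 0.1539] w 0.01201065020927205 F [-0.   0.7 -1.7]
shift now-tool [ 0.004  -0.0244 -0.0011] goal-tool [ 0.0041 -0.0243 -0.0011] rot [ 0.12 -0.15 -0.11]
```

send_rows --pt "0 0 0 0.002 -0.01 0 1" --pt "0 0 0 0.002 -0.01 0 1" --pt "0 0 0 0 0 0 1" --pt "0 0 0 0 0 0.01 1" --pt "0 0 0 0 0 0.015 1" --pt "0 0 0 0 0 0.015 1" --pt "0 0 0 0 0 0.015 1" --pt "0 0 0 0 0 0.01 1" --pt "0 0 0 0 0 0 1" --pt "0 0 0 0 0 0 1"

```text
time: 10.2
ee_pos: [0.5046, 0.0252, 0.083]
eef_rot: [-0.109, 0.994, 0.002, -0.002]
ft_force: [0.7, -0.8, -0.4]
width: 0.0117
```

```bash
python3 st.py .5055 .015 .0467 12;python3 - <<'E'
from bench import *
import cv2,numpy as np
for n in ['scene','wrist']:
    p,d=camera(n);cv2.imwrite(f'pics/{n}3.png',p)
E
```

```text
t 10.2 pos [0.5046 0.0252 0.083 ] w 0.011721042676197533 F [ 0.7 -0.8 -0.4]
shift now-tool [ 0.0012 -0.0103  0.0362] goal-tool [ 0.0013 -0.0102  0.0363] rot [ 0.2  -0.22  0.48]
```

View pics/scene3.png

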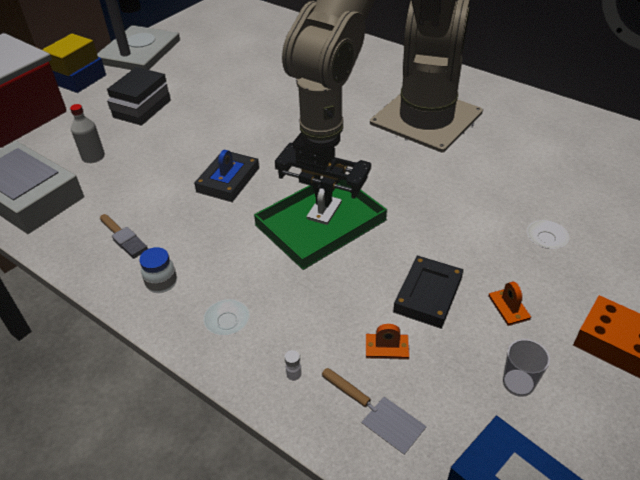

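View pics/wrist3.png

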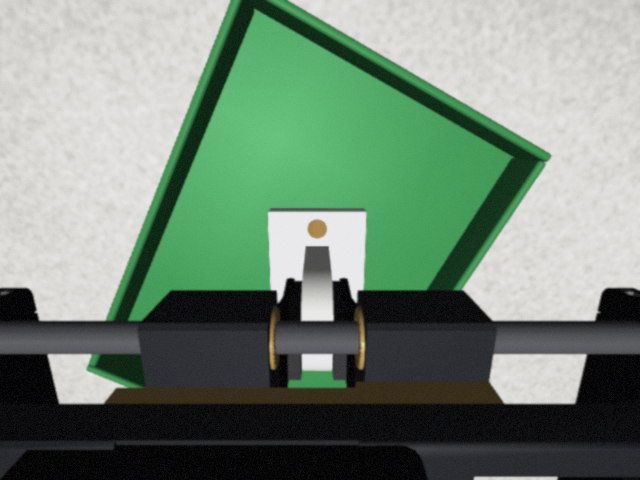

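The scene view shows the white bracket held over the tray at (323,208), its mould empty at (430,290), and the blue one still in place at (227,170). The wrist view shows the base unchanged in the grip at (316,250). I lower it.

send_rows --pt "0 0 0 0 -0.005 0 1" --pt "0 0 0 0 0 0.005 1" --pt "0 0 0 0 0 0.008 1" --pt "0 0 0 0 0 0.007 1" --pt "0 0 0 0 0 0.005 1" --pt "0 0 0 0 0 0.003 1" --pt "0 0 0 0 0 0 1" --pt "0 0 0 0 0 0 1" --pt "0 0 0 0 0 0 1" --pt "0 0 0 0 0 0 1"

```text
time: 11.3
ee_pos: [0.5069, 0.0199, 0.0542]
eef_rot: [-0.108, 0.994, 0.002, -0.0]
ft_force: [-0.1, -0.1, -1.8]
width: 0.0119
```

```bash
python3 st.py .5055 .015 .0467 12
```

```text
t 11.3 pos [0.5069 0.0199 0.0542] w 0.011901298270194979 F [-0.1 -0.1 -1.8]
shift now-tool [ 0.0025 -0.0045  0.0075] goal-tool [ 0.0024 -0.0045  0.0075] rot [ 0.2  -0.03  0.46]
```

send_rows --pt "0 0 0 0 0 0.002 1" --pt "0 0 0 0 0 0.002 1" --pt "0 0 0 0 0 0.001 1" --pt "0 0 0 0 0 0.001 1" --pt "0 0 0 0 0 0 1" --pt "0 0 0 0 0 0 1" --pt "0 0 0 0 0 0 1" --pt "0 0 0 0 0 0 1" --pt "0 0 0 0 0 0 1" --pt "0 0 0 0 0 0 1"

```text
time: 12.3
ee_pos: [0.5073, 0.02, 0.0482]
eef_rot: [-0.108, 0.994, 0.002, 0.0]
ft_force: [-0.0, 0.5, -2.1]
width: 0.0116
```

send_rows --pt "0 0 0 0 0 0.001 1" --pt "0 0 0 0 0 0.001 1" --pt "0 0 0 0 0 0 1" --pt "0 0 0 0 0 0 1" --pt "0 0 0 0 0 0 1" --pt "0 0 0 0 0 0 1" --pt "0 0 0 0 0 0 1" --pt "0 0 0 0 0 0 1" --pt "0 0 0 0 0 0 1" --pt "0 0 0 0 0 0 1"

```text
time: 13.3
ee_pos: [0.5074, 0.0201, 0.0467]
eef_rot: [-0.108, 0.994, 0.002, 0.0]
ft_force: [-1.1, 0.4, 0.3]
width: 0.0117
```

send_rows --pt "0 0 0 0 0 0.001 1" --pt "0 0 0 0 0 0.001 1" --pt "0 0 0 0 0 0.001 1" --pt "0 0 0 0 0 0.001 1" --pt "0 0 0 0 0 0.001 1" --pt "0 0 0 0 0 0.001 1" --pt "0 0 0 0 0 0.001 1" --pt "0 0 0 0 0 0.001 1" --pt "0 0 0 0 0 0.001 1" --pt "0 0 0 0 0 0.001 1"

```text
time: 14.3
ee_pos: [0.5075, 0.02, 0.0466]
eef_rot: [-0.108, 0.994, 0.004, -0.0]
ft_force: [-8.2, -0.4, 15.4]
width: 0.012
```

Contact with the floor is firm: 15 N and no further descent. I relax and open half-way.

send_rows --pt "0 0 0 0 0 0 1" --pt "0 0 0 0 0 0 1" --pt "0 0 0 0 0 0 1" --pt "0 0 0 0 0 0 0" --pt "0 0 0 0 0 0 0" --pt "0 0 0 0 0 0 0" --pt "0 0 0 0 0 0 0" --pt "0 0 0 0 0 0 0" --pt "0 0 0 0 0 0 0" --pt "0 0 0 0 0 0 0"

```text
time: 15.3
ee_pos: [0.5078, 0.0201, 0.0466]
eef_rot: [-0.108, 0.994, 0.004, -0.0]
ft_force: [-0.4, -0.2, 0.4]
width: 0.0433
```

send_rows --pt "0 0 0 0 0 -0.005 0" --pt "0 0 0 0 0 -0.01 0" --pt "0 0 0 0 0 -0.015 0" --pt "0 0 0 0 0 -0.02 0" --pt "0 0 0 0 0 -0.025 0" --pt "0 0 0 0 0 -0.025 0" --pt "0 0 0 0 0 -0.025 0" --pt "0 0 0 0 0 -0.015 0" --pt "0 0 0 0 0 0 0" --pt "0 0 0 0 0 0 0"

```text
time: 16.3
ee_pos: [0.5078, 0.0184, 0.1984]
eef_rot: [-0.107, 0.994, 0.004, 0.002]
ft_force: [0.4, 0.7, -1.0]
width: 0.0435
```

Run:
```python
from h import *
from bench import *
s=read_state();print(s['time'],s['ee_pos'],s['width'],s['ft_force'])
c=camera_params('wrist');K,T=c['camera_matrix'],c['world_from_camera']
p,d=camera('wrist');cv2.imwrite('pics/w4.png',p)
P=pts(d,K,T)
w=(p.min(2)>120)&(p.max(2).astype(int)-p.min(2)<25)
near=(abs(P[...,0]-.5075)<.07)&(abs(P[...,1]-.02)<.07)
q=P[w&near&(P[...,2]>.005)&(P[...,2]<.03)];R=cv2.minAreaRect(q[:,:2].astype(np.float32));print(len(q),np.median(q[:,2]),R)
q=P[near&(P[...,2]>.055)&(P[...,2]<.09)];print(len(q),q.mean(0),q[:,2].max(),cv2.minAreaRect(q[:,:2].astype(np.float32)) if len(q) else 0)
p,d=camera('scene');cv2.imwrite('pics/s4.png',p)
```

```text
16.3 [0.50782472 0.01837748 0.1984027 ] 0.04350280071670256 [ 0.36176394  0.66609013 -0.99533591]
3408 0.013087482864574007 ((0.5059896111488342, 0.020513758063316345), (0.08021499216556549, 0.04957863688468933), 12.262094497680664)
734 [0.5027053  0.01964278 0.06613781] 0.07202752826319875 ((0.5051120519638062, 0.019968587905168533), (0.03988759592175484, 0.012233027257025242), 12.469157218933105)
```

View pics/w4.png

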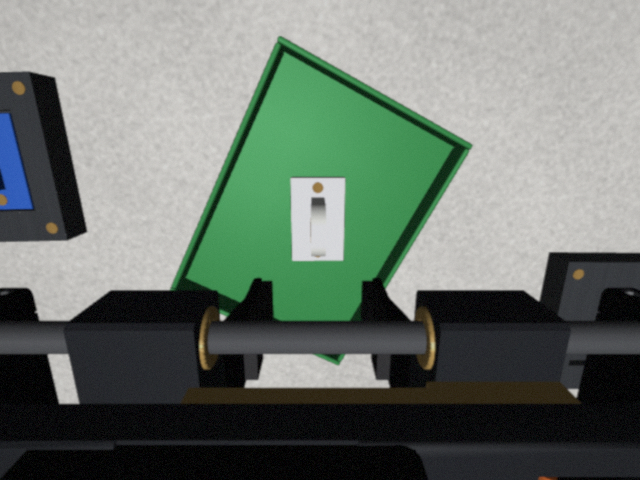

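View pics/s4.png

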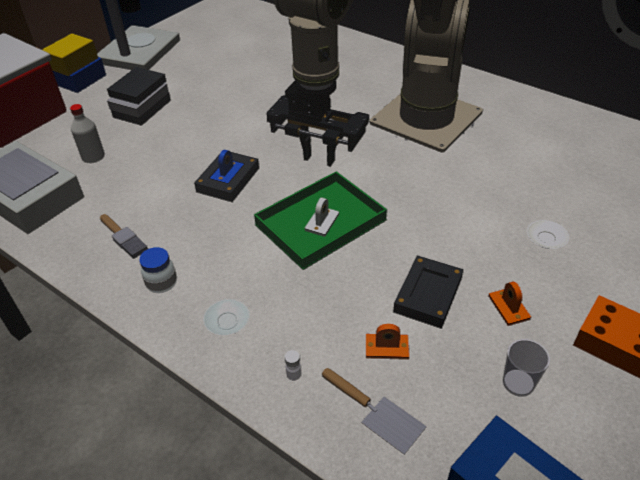

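The white bracket stands flat in the tray (wrist (318,220), scene (322,218)). Its base top is at z ≈ 0.013 to 0.015 and its eye top at 0.072. The blue one is in its mould at (227,170), and the gripper is clear.

```bash
python3 -c "
from bench import *
print(close_job(), read_state()['time'])"
```

```text
the job is handed in; nothing more can be done
the job is handed in; nothing more can be done
```

The white bracket is out of its mould and stands flat on its base in the green tray, released. I gripped the web at 25 N, lowered it until it touched the tray floor, opened the gripper and backed off. I handed the job in at about 16.4 s.

**Last checks:**
- **Position:** the bracket is at about (0.506, 0.020), roughly 5 mm from the tray centre.
- **Standing flat:** its eye top is at z 0.072, as expected for the 67 mm bracket on the 5 mm floor. The base top read 13 mm against an expected 15 mm, within the roughly 2 mm calibration error.
- **Blue bracket:** it sits at the same place in the scene picture as at the start. I checked this by eye and did not measure it again.
- **Gripper:** it is clear, about 0.2 m up.

No check failed. The final descent pressed the bracket on the floor with about 15 N, which was released before opening.

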